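Close the bench centrifuge and switch it on

TASK

Get the bench centrifuge ready to spin: press down the knuckle of the folding stay that props its lid open, so that the stay breaks, and lower the lid gently until it is fully shut. Then flip the tall toggle on the grey switch box over its snap point to the other side, so that it clicks over and stays. Leave the short toggle as it is and everything else on the table where it stands.

Things in the scene. Friction and masses are not known exactly. Their poses are not given: they have to be found in the camera images.
- centrifuge: White fixed bench centrifuge, 250 (its x) by 280 (its y) by 140 mm high, with a round black bowl in its deck. Origin: centre of its underside, on the table. Its -x side wall faces the robot; its +y side (the robot's left at zero yaw) carries the lid's hinge.
- lid (a joint): Lid's hinge, rad. 0 = propped open by the locked stay, rising 1.05 rad above level from its hinge towards the centrifuge's -y; grows as the lid is lowered; 1.05 = fully shut, level. Stiff hinge (0.5 N m friction): the lid stays where it is left and needs 1 to 5 N at its free edge to lower once the stay is broken; while the stay is locked it cannot be lowered.
- lid_hinge (a point): Point on the lid's hinge axis, middle of its width, 105 mm to the centrifuge's +y of its origin and 147 mm above the table. The axis runs along the centrifuge's x.
- lid_edge (a point): Middle of the lid's free edge on its outer face, 200 mm from the hinge. Clear plate in a black frame, 180 mm along the hinge, 10 mm thick; a black tab 60 mm wide runs on 20 mm beyond the edge. Open, this point is 323 mm above the table; shut, 152 mm. The point's axes are the lid's: z normal to its outer face, -y from hinge to free edge.
- stay (a joint): Knee of the stay (two steel links, 10 mm thick, 70 mm long), rad. 0 = locked, as at the start: 0.10 rad past straight against its stop. Pressing the knuckle down (5 to 15 N) brings it through straight, then it folds and draws the lid down with it; above 0.5 = broken; about 2.8 with the lid shut.
- stay_knuckle (a point): Point on the axis of the stay's knuckle pin: dark steel, 14 mm across, 50 mm long, along its x, 134 to 184 mm to the -x of its origin (outside the side wall, towards the robot); this point is at 165 mm. Locked, 186 mm above the table. Locked it is 10 mm to +y of the origin; pressed from above it goes mostly down, drifting up to 35 mm to +y on the way; broken (0.5) after 10 mm; 90 mm high when shut.
- switch_box: Grey fixed switch box, 120 (its x) by 150 (its y) by 70 mm high, with two steel toggles standing on its top, 77 mm apart along its y: the tall one nearer its +y end. Origin: centre of its underside.
- main_toggle (a joint): Tall toggle, rad. 0 = off, leaning 0.42 rad towards the box's -x; 0.84 = on, leaning 0.42 rad towards the box's +x. It snaps over at 0.42 by an over-centre spring and springs back if let go before that; about 4 N sideways near its tip tips it.
- main_toggle_tip (a point): Tip of the tall toggle: a steel bat 50 mm long and 13 mm thick, pivoting on the box's top (pivot 70 mm above the table, at x = 0, y = +35 mm of the box); the tip stands about 116 mm above the table.
- small_toggle (a joint): Short toggle, rad: 0 at the start, 0.84 at its other side. To be left at 0.
- small_toggle_tip (a point): Tip of the short toggle: 24 mm long, 8 mm thick, pivot 70 mm above the table at x = 0, y = -42 mm of the box.
- bottle: Bystander: green reagent bottle with a green cap and a pale label, 52 mm across, 110 mm high. Origin: centre of its underside.
- jar: Bystander: closed jar, 60 mm across, 70 mm high. Origin: centre of its underside.
- tube_rack: Bystander: tube rack block, 70 by 150 by 50 mm. Origin: centre of its underside.
- beaker: Bystander: open clear beaker, 64 mm across, 80 mm high. Origin: centre of its underside.
- pen: Bystander: marker pen lying on the table, 130 mm long, 10 mm thick. Origin: under its middle.
- timer: Bystander: flat grey timer, 60 by 60 by 18 mm. Origin: centre of its underside.

How it is judged:
By the outcome, as a careful person would: the job done as asked, in the order asked, and still so for the second after the job is handed in, with the robot touching nothing.
It also fails if it takes over 51 s, if anything falls off the work surface, if the arm or the gripper's body presses on something with over 40 N, if the wrist force passes 120 N, or if a joint passes its speed limit or range.

ROBOT

A 6-joint arm with a two-finger parallel gripper is mounted at the origin on the work surface. World frame = base frame: x ahead of the robot, y to its left, z up, the work surface at z = 0. Lengths are in mm, angles in rad, forces in N, time in s.
With the tool pointing down it reaches from about 275 to 825 mm from the base axis. Payload 4.9 kg.
Tool frame: the origin (TCP) lies midway between the tips of the shut fingers; the grasp point (between the pads) lies 19 mm behind it (env.pinch_z is the distance from the TCP to the grasp point, in mm); z points along the fingers, y is the line along which they close (so a half turn about z gives the same grasp; the last joint's range is limited). The gripper opens to 85 mm and grips with 20 to 120 N. Pads are 22 mm wide; open, the fingers measure 114 mm over their backs; the gripper's body (76 mm by 85 mm) begins 54 mm behind the grasp point. The pads swing forward as they close: fully open they stand 13 mm farther back than shut.
Start: joints at [-1.45, 0.326, -0.193, 1.052, 0, 1.437], TCP at [138.64, -532.257, 231.281] pointing down, gripper open.
Joint ranges: [-2.65, 2.65], [-0.97, 1.79], [-1.3, 1.35], [-1.93, 2.1], [-1.47, 1.37], [-3.14, 3.14]. Speed limits (rad/s): [2.57, 2.57, 3.14, 3.14, 3.14, 3.14].

INTERFACE

Orientations are given as a unit quaternion [w, x, y, z].
In Python, from station import env, cams, sign_off gives the robot as it stands.
- The arm moves only by the tool jog_arm, never from a script. Its argument "commands" is a list of rows, each a list of 7 numbers: the shift along the tool's x, y, z in mm, then the turn, a rotation vector about the tool's x, y, z in rad, then the closure in counts, from 0 (fully open) to 255 (shut). A call has 1 to 10 rows; each row is the pose to reach, as a shift and turn from the pose commanded when the call began, along the tool's axes at that moment; what a row does not reach only later rows make up. A row lasts 1/10 s, in which the tool goes at most 50 mm and 8.59 degrees, less where a joint would pass 70% of its speed; a pose out of reach is approached as far as the arm can. A call with a gripper value outside its range is refused whole. The fingers move at their own pace and stop on an object; "force" is the grip in N (left out, the last holds). Time passes only in rows, so rows that repeat a pose let the fingers close. It gives the time, the measured TCP pose, the force, the opening and the grip force at its end, in the units of the state.
- env.state(): the state, without advancing time (a new reading comes with each control period).
- cams.grab_frame(name): name is "side" or "top"; returns a dict with "image" (480x640x3 uint8, blue, green, red), "depth" (480x640 float32, mm along the optical axis (not along the pixel's ray), 0 where there is no reading), "K" (3x3 intrinsics, pixels), "pose" (4x4, takes a point from camera to world coordinates). Camera axes: x right, y down, z forward; pixel columns grow to the right and rows downward; lengths in mm; the calibration is good to about 2 mm. A picture is of the moment at which its call begins.
- sign_off(): hands the job in; it is judged then, once.
The state is a dict: "time_s": time; "qpos": joint angles; "dq": joint speeds; "effort": joint torques, N m; "eef_pos": TCP position; "ee_rot": TCP orientation; "wrist_force": force on the tool from outside, world axes, zero at the start; "moment": the same for the moment, N m; "opening": finger opening in mm; "grip_force": force on a finger pad.
Only numpy, scipy, OpenCV 4.12 (cv2) and the standard library are available. Lean on these libraries where they do the work, as an engineer would, in place of code of your own. Each camera call takes 0.05 s, during which the arm holds its last target. There are 200 camera calls.

## Working session

There is one attempt and no reset: what is moved stays moved. The work goes in short steps, Python scripts to look and compute and a tool call to move; the robot and the scene stay as the last step left them, time stands still between calls to the robot, and variables do not carry over. Pictures are saved under pics/ and viewed, at most 10 in all, crops included, and the job is handed in when it is done.

Besides the shell and the picture viewer there is one more tool, called after "Call:" by a JSON object that holds its "api" and its "payload", one argument or row to a line. jog_arm: Moves the arm, as the interface text tells. Its arguments: {"type":"object","properties":{"commands":{"type":"array"},"force":{"type":"number"}},"required":["commands"]}

```bash
mkdir -p pics; ls; python3 - <<'E'
from station import env,cams
import cv2,numpy as np
s=env.state();print({k:np.round(s[k],3) for k in('time_s','eef_pos','ee_rot','wrist_force')})
for n in('top','side'):
    f=cams.grab_frame(n);cv2.imwrite(f'pics/{n}0.png',f['image']);np.savez(f'{n}0.npz',**f);print(n,f['K'].round(1).tolist(),f['pose'].round(3).tolist())
E
```

```text
pics
{'time_s': np.float64(0.0), 'eef_pos': array([ 138.564, -531.639,  230.502]), 'ee_rot': array([-0.001,  0.992,  0.127, -0.   ]), 'wrist_force': array([ 0.022,  0.212, -0.211])}
top [[452.3, 0.0, 321.7], [0.0, 452.3, 249.0], [0.0, 0.0, 1.0]] [[-0.03, -0.992, 0.122, 425.158], [-1.0, 0.029, -0.01, -92.603], [0.006, -0.122, -0.993, 1375.171], [0.0, 0.0, 0.0, 1.0]]
side [[507.7, 0.0, 321.6], [0.0, 507.7, 245.4], [0.0, 0.0, 1.0]] [[0.999, -0.032, 0.034, 534.864], [-0.046, -0.51, 0.859, -1041.904], [-0.01, -0.86, -0.511, 784.371], [0.0, 0.0, 0.0, 1.0]]
```

View pics/top0.png

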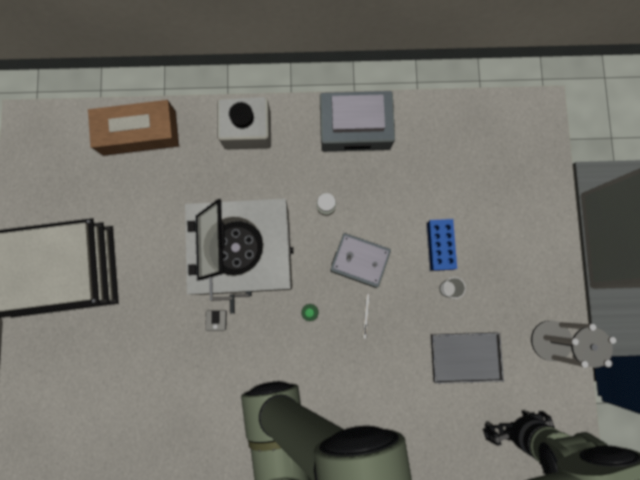

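View pics/side0.png

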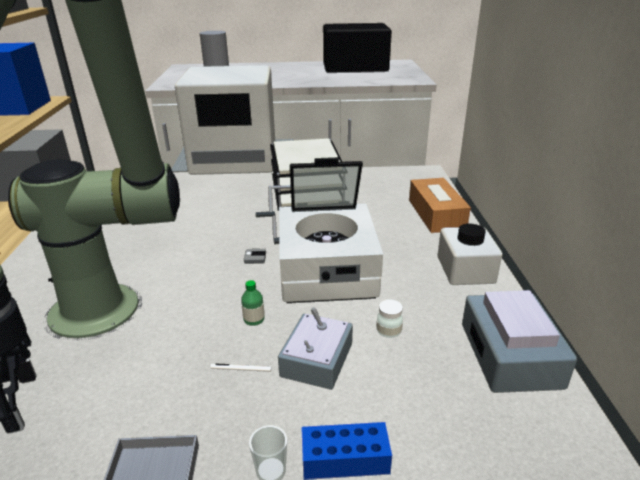

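The top view shows the centrifuge deck around (240,247), lid up near (207,240), knuckle pin near (233,303), timer (215,320), bottle (310,313), jar (326,203) and switch box (361,260). The tall toggle stem is near (350,257). The side view agrees: tall toggle near (318,318), pin near (265,214).

```bash
cat > h.py <<'E'
import numpy as np,cv2
def cloud(f):
    d=f['depth'];v,u=np.mgrid[:480,:640];K=f['K']
    P=np.stack([(u-K[0,2])/K[0,0]*d,(v-K[1,2])/K[1,1]*d,d],-1)
    W=P@f['pose'][:3,:3].T+f['pose'][:3,3];W[d==0]=np.nan;return W
def proj(f,p):
    c=(np.atleast_2d(p)-f['pose'][:3,3])@f['pose'][:3,:3];c=c@f['K'].T;return (c[:,:2]/c[:,2:]).round(1)
def rect(W,roi,z0,z1):
    u0,u1,v0,v1=roi;p=W[v0:v1,u0:u1].reshape(-1,3);p=p[(p[:,2]>z0)&(p[:,2]<z1)]
    return p
E
python3 - <<'E'
from h import *
t=np.load('top0.npz');s=np.load('side0.npz');T=cloud(t);S=cloud(s)
for n,W,roi,z in(('cent',T,(180,300,190,300),(130,150)),('centS',S,(270,390,190,305),(132,148)),('box',T,(325,395,228,292),(62,77)),('boxS',S,(275,360,300,390),(62,77))):
    p=rect(W,roi,*z);print(n,len(p),cv2.minAreaRect(p[:,:2].astype(np.float32)),np.median(p[:,2]).round(1))
p=rect(T,(205,260,290,318),170,215);print('pin?',len(p),p.min(0).round(),p.max(0).round());
p=rect(S,(250,285,180,245),170,240);print('pinS',len(p));print(p[::max(1,len(p)//25)].round().tolist())
p=rect(T,(325,395,228,292),78,130);print('tog',p.round().tolist())
p=rect(S,(275,360,300,390),80,130);print('togS',p.round().tolist())
for n,roi in(('timer',(200,232,305,336)),('bottle',(298,322,300,326)),('jar',(312,340,190,218))):
    p=rect(T,roi,10,130);print(n,p.min(0).round(),p.max(0).round())
E
```

```text
cent 5120 ((587.227783203125, 129.77578735351562), (268.246826171875, 281.3431091308594), 1.671267032623291) 140.3
centS 3620 ((587.5770263671875, 128.60130310058594), (266.5950012207031, 286.61322021484375), 1.2426221370697021) 138.3
box 1986 ((553.31640625, -216.79833984375), (149.4688262939453, 120.11824035644531), 68.47517395019531) 69.4
boxS 2475 ((553.6179809570312, -218.47235107421875), (149.97048950195312, 119.26693725585938), 69.40292358398438) 67.5
pin? 144 [412. 118. 170.] [462. 152. 213.]
pinS 221
[[446.0, 174.0, 240.0], [474.0, 173.0, 239.0], [453.0, 171.0, 238.0], [454.0, 163.0, 236.0], [453.0, 167.0, 228.0], [445.0, 162.0, 222.0], [447.0, 158.0, 218.0], [452.0, 156.0, 214.0], [454.0, 159.0, 206.0], [455.0, 153.0, 203.0], [455.0, 145.0, 202.0], [455.0, 140.0, 198.0], [455.0, 138.0, 194.0], [413.0, 134.0, 191.0], [434.0, 134.0, 191.0], [454.0, 135.0, 189.0], [424.0, 128.0, 191.0], [447.0, 131.0, 188.0], [413.0, 131.0, 187.0], [434.0, 130.0, 187.0], [454.0, 133.0, 185.0], [421.0, 127.0, 186.0], [441.0, 128.0, 184.0], [462.0, 132.0, 182.0], [431.0, 125.0, 183.0], [451.0, 1
[... 3217 characters left out ...]
0], [563.0, -186.0, 83.0], [566.0, -183.0, 81.0], [561.0, -186.0, 80.0], [530.0, -249.0, 89.0], [532.0, -251.0, 91.0], [528.0, -251.0, 89.0], [530.0, -253.0, 90.0], [532.0, -253.0, 90.0], [528.0, -256.0, 90.0], [530.0, -254.0, 88.0], [532.0, -253.0, 87.0], [534.0, -255.0, 89.0], [528.0, -254.0, 86.0], [530.0, -255.0, 87.0], [532.0, -254.0, 86.0], [534.0, -257.0, 88.0], [530.0, -256.0, 85.0], [532.0, -258.0, 87.0], [534.0, -257.0, 85.0], [536.0, -257.0, 85.0], [530.0, -255.0, 81.0], [532.0, -255.0, 81.0], [534.0, -258.0, 83.0], [536.0, -254.0, 80.0], [534.0, -258.0, 81.0]]
timer [361. 185.  10.] [419. 247.  27.]
bottle [382. -89.  61.] [430. -40. 115.]
jar [ 696. -150.   10.] [752. -92.  77.]
```

```bash
cat >> h.py <<'E'
from scipy.spatial.transform import Rotation as Ro
def shift(pts,yaw=None):
    from station import env
    s=env.state();q=np.array(s['ee_rot'])[[1,2,3,0]];R=Ro.from_quat(q);p=np.array(s['eef_pos'])
    print('t',round(float(s['time_s']),2),'pos',p.round(1),'F',np.round(s['wrist_force'],1))
    for x in np.atleast_2d(pts): print(x,'->',R.inv().apply(x-p).round(1))
    if yaw is not None: print('turn',(R.inv()*Ro.from_euler('z',yaw)*Ro.from_quat([1,0,0,0])).as_rotvec().round(3))
E
python3 - <<'E'
from h import *
shift([[426,134,250]],0)
E
```

```text
t 0.1 pos [ 138.6 -531.7  230.6] F [-0.8  0.5  0.4]
[426 134 250] -> [ 445.9 -571.8  -18.5]
turn [-0.002  0.     0.255]
```

Call:
{"api": "jog_arm", "payload": {
  "commands": [
    [223, -286, -40, 0, 0, 0.13, 255],
    [223, -286, -40, 0, 0, 0.13, 255],
    [223, -286, -40, 0, 0, 0.13, 255],
    [223, -286, -40, 0, 0, 0.13, 255],
    [223, -286, -40, 0, 0, 0.13, 255],
    [223, -286, -40, 0, 0, 0.13, 255],
    [223, -286, -40, 0, 0, 0.13, 255],
    [446, -572, -40, 0, 0, 0.255, 255],
    [446, -572, -40, 0, 0, 0.255, 255],
    [446, -572, -40, 0, 0, 0.255, 255]
  ],
  "force": 40
}}

```text
time_s: 1.1
eef_pos: [333.3, -80.8, 270.4]
ee_rot: [0.0, 1.0, -0.001, 0.0]
wrist_force: [0.7, -0.3, -0.7]
opening: -0.2
grip_force: 0.0
```

Call:
{"api": "jog_arm", "payload": {
  "commands": [
    [93, -215, 20, 0, 0, 0, 255],
    [93, -215, 20, 0, 0, 0, 255],
    [93, -215, 20, 0, 0, 0, 255],
    [93, -215, 20, 0, 0, 0, 255],
    [93, -215, 20, 0, 0, 0, 255],
    [93, -215, 20, 0, 0, 0, 255],
    [93, -215, 20, 0, 0, 0, 255]
  ]
}}

```text
time_s: 1.8
eef_pos: [426.7, 98.7, 249.8]
ee_rot: [-0.013, 1.0, 0.02, -0.001]
wrist_force: [-0.2, 0.4, 0.5]
opening: -0.1
grip_force: 0.0
```

```bash
python3 - <<'E'
from h import *
from station import cams
shift([[426,134,194]],0)
a=cams.grab_frame('side');b=cams.grab_frame('top')
im=np.hstack([cv2.resize(a['image'][100:320,200:400],(400,440)),cv2.resize(b['image'][180:340,150:300],(400,427))[:440].copy() if 0 else cv2.resize(b['image'][180:345,150:300],(400,440))])
cv2.imwrite('pics/p1.png',im)
E
```

```text
t 1.8 pos [426.7  98.7 249.8] F [-0.2  0.4  0.5]
[426 134 194] -> [  0.9 -33.8  56.7]
turn [-0.026  0.003  0.041]
```

View pics/p1.png

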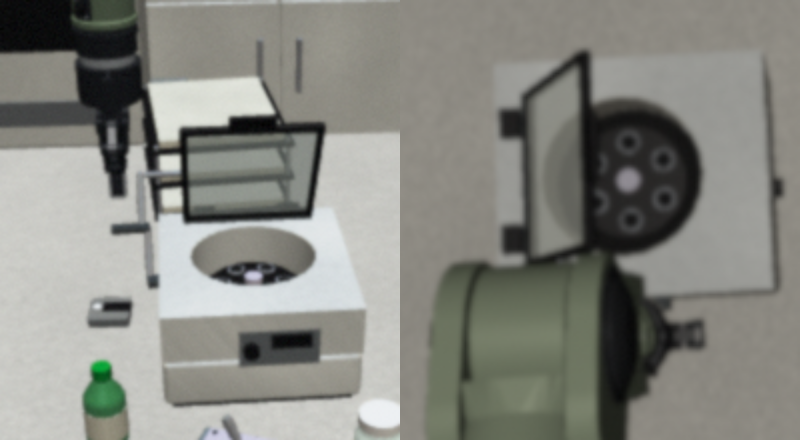

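The fingers (side crop at (118,185)) sit just to the -y side of the pin (130,228), clear of lid and links. The move stopped 35 mm short in y, so I'll check the joints.

```bash
python3 - <<'E'
from h import *
from station import env
s=env.state();print(np.round(s['qpos'],3),np.round(s['dq'],3));shift([[426,134,250]],0)
E
```

```text
[ 0.038  0.102 -0.431  1.039  0.027  3.141] [-0.009 -0.009  0.    -0.002  0.002  0.   ]
t 1.9 pos [426.6  98.1 250.2] F [-0.4 -0.1  0.3]
[426 134 250] -> [  0.8 -35.9   1.1]
turn [-0.027  0.002  0.039]
```

Call:
{"api": "jog_arm", "payload": {
  "commands": [
    [0, -36, 0, 0, 0, -1.53, 255],
    [0, -36, 0, 0, 0, -1.53, 255],
    [0, -36, 0, 0, 0, -1.53, 255],
    [0, -36, 0, 0, 0, -1.53, 255],
    [0, -36, 0, 0, 0, -1.53, 255],
    [0, -36, 0, 0, 0, -1.53, 255],
    [0, -36, 0, 0, 0, -1.53, 255],
    [0, -36, 0, 0, 0, -1.53, 255],
    [0, -36, 0, 0, 0, -1.53, 255],
    [0, -36, 0, 0, 0, -1.53, 255]
  ]
}}

```text
time_s: 2.9
eef_pos: [425.5, 133.7, 251.6]
ee_rot: [-0.01, 0.716, 0.698, 0.009]
wrist_force: [-0.2, -0.0, -0.2]
opening: -0.3
grip_force: 0.0
```

```bash
python3 - <<'E'
from h import *
from station import env
s=env.state();print(np.round(s['qpos'],3));shift([[428,136,250],[428,136,196]],np.pi/2)
E
```

```text
[ 0.12   0.114 -0.414  1.041  0.027  1.717]
t 2.9 pos [425.5 133.7 251.6] F [-0.2 -0.  -0.2]
[428 136 250] -> [2.4 2.4 1.7]
[428 136 196] -> [ 0.9  2.6 55.6]
turn [-0.002 -0.027 -0.026]
```

Call:
{"api": "jog_arm", "payload": {
  "commands": [
    [2, 2.5, 25, 0, -0.027, -0.026, 255],
    [2, 2.5, 50, 0, -0.027, -0.026, 255],
    [2, 2.5, 52, 0, -0.027, -0.026, 255],
    [2, 2.5, 55, 0, -0.027, -0.026, 255],
    [2, 2.5, 58, 0, -0.027, -0.026, 255],
    [2, 2.5, 60, 0, -0.027, -0.026, 255],
    [2, 2.5, 60, 0, -0.027, -0.026, 255]
  ]
}}

```text
time_s: 3.6
eef_pos: [429.1, 138.6, 192.2]
ee_rot: [-0.0, 0.709, 0.706, 0.0]
wrist_force: [-0.2, 1.3, 1.2]
opening: -0.3
grip_force: 0.9
```

Call:
{"api": "jog_arm", "payload": {
  "commands": [
    [0, 0, 3, 0, 0, 0, 255],
    [0, 0, 6, 0, 0, 0, 255],
    [0, 0, 9, 0, 0, 0, 255],
    [0, 0, 12, 0, 0, 0, 255],
    [0, 0, 14, 0, 0, 0, 255],
    [0, 0, 16, 0, 0, 0, 255],
    [0, 0, 18, 0, 0, 0, 255],
    [0, 0, 20, 0, 0, 0, 255]
  ]
}}

```text
time_s: 4.4
eef_pos: [428.6, 138.0, 171.3]
ee_rot: [-0.0, 0.709, 0.706, -0.001]
wrist_force: [-0.0, -0.8, 3.3]
opening: -0.0
grip_force: 1.3
```

```bash
cat > look.py <<'E'
from h import *
from station import cams
import sys
a=cams.grab_frame('side');A=cloud(a)
p=rect(A,(285,375,100,240),160,340);p=p[(p[:,0]>510)&(p[:,0]<680)&(p[:,1]>15)&(p[:,1]<250)]
o=np.percentile(p[:,2],99);i=p[p[:,2]>o-8];print('lid top z',o.round(1),'y',np.median(i[:,1]).round(1),'theta',np.arcsin(np.clip((o-147)/200,-1,1)).round(3))
p=rect(A,(240,290,180,290),70,200);p=p[(p[:,0]>410)&(p[:,0]<463)&(p[:,1]>90)]
print('pin',p.shape,np.median(p,0).round(1))
cv2.imwrite(sys.argv[1],cv2.resize(a['image'][100:320,200:400],(600,600)))
shift([[0,0,0]])
E
python3 look.py pics/p2.png
```

```text
lid top z 327.7 y 112.5 theta 1.128
pin (291, 3) [450.1 130.8 172.3]
t 4.45 pos [428.3 137.9 170.9] F [ 1.7 -0.7  2.5]
[0 0 0] -> [-139.6 -427.3  172.1]
```

View pics/p2.png

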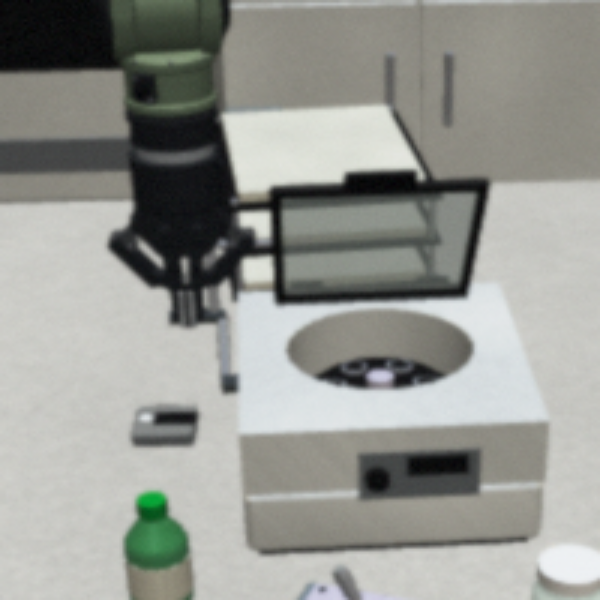

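The knuckle is down about 20 mm at (190,320) under the fingers, the stay is broken and the lid has started down. I'll go up and round to the lid's outer face.

Call:
{"api": "jog_arm", "payload": {
  "commands": [
    [0, -10, -30, 0, 0, 0, 255],
    [0, -15, -75, 0, 0, 0, 255],
    [0, -15, -125, 0, 0, 0, 255],
    [0, -15, -170, 0, 0, 0, 255],
    [10, -15, -210, 0, 0, 0, 255],
    [40, 20, -210, 0, 0, 0, 255],
    [42, 65, -210, 0, 0, 0, 255],
    [42, 110, -210, 0, 0, 0, 255],
    [42, 142, -210, 0, 0, 0, 255],
    [42, 142, -210, 0, 0, 0, 255]
  ]
}}

```text
time_s: 5.45
eef_pos: [573.7, 179.1, 377.4]
ee_rot: [-0.002, 0.709, 0.705, -0.002]
wrist_force: [-0.3, -0.5, -0.6]
opening: -0.4
grip_force: 0.0
```

```bash
python3 look.py pics/p3.png; python3 - <<'E'
from h import *
shift([[570,180,305],[570,150,303],[570,107,270],[570,77,223],[570,63,180],[570,60,150]],np.pi/2)
E
```

```text
lid top z 327.5 y 112.1 theta 1.125
pin (290, 3) [453.6 149.6 161.5]
t 5.5 pos [571.8 179.3 378.3] F [-1.1  0.1  0.6]
[0 0 0] -> [-182.  -568.3  382.1]
t 5.5 pos [571.8 179.3 378.3] F [-1.1  0.1  0.6]
[570 180 305] -> [ 0.7 -1.3 73.3]
[570 150 303] -> [-29.3  -1.1  75.3]
[570 107 270] -> [-72.2  -0.7 108.4]
[570  77 223] -> [-102.2   -0.2  155.4]
[570  63 180] -> [-1.162e+02  1.000e-01  1.984e+02]
[570  60 150] -> [-119.1    0.3  228.4]
turn [-0.006  0.001 -0.005]
```

View pics/p3.png

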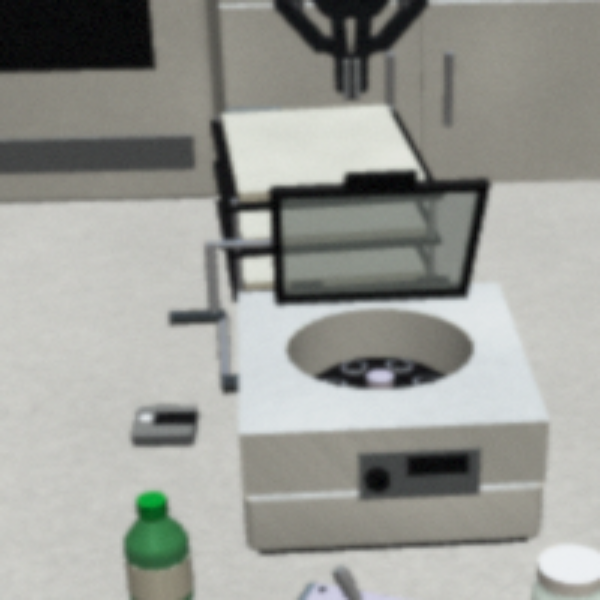

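The stay is broken, its knuckle at (195,317) bent to +y, and the lid is holding. Fingers are above and behind the lid at (350,90); now lowering.

Call:
{"api": "jog_arm", "payload": {
  "commands": [
    [0, 0, 40, 0, 0, 0, 255],
    [0, 0, 73, 0, 0, 0, 255],
    [-15, 0, 75, 0, 0, 0, 255],
    [-29, 0, 75, 0, 0, 0, 255],
    [-36, 0, 80, 0, 0, 0, 255],
    [-43, 0, 85, 0, 0, 0, 255],
    [-50, 0, 91, 0, 0, 0, 255],
    [-57, 0, 96, 0, 0, 0, 255],
    [-65, 0, 102, 0, 0, 0, 255],
    [-72, 0, 108, 0, 0, 0, 255]
  ]
}}

```text
time_s: 6.5
eef_pos: [570.8, 108.0, 272.2]
ee_rot: [-0.001, 0.708, 0.706, 0.0]
wrist_force: [3.4, 6.0, -2.2]
opening: -0.0
grip_force: 2.7
```

Call:
{"api": "jog_arm", "payload": {
  "commands": [
    [-9, 0, 12, 0, 0, 0, 255],
    [-18, 0, 24, 0, 0, 0, 255],
    [-25, 0, 36, 0, 0, 0, 255],
    [-31, 0, 49, 0, 0, 0, 255],
    [-36, 0, 60, 0, 0, 0, 255],
    [-40, 0, 71, 0, 0, 0, 255],
    [-43, 0, 82, 0, 0, 0, 255],
    [-45, 0, 92, 0, 0, 0, 255],
    [-46, 0, 99, 0, 0, 0, 255],
    [-47, 0, 105, 0, 0, 0, 255]
  ]
}}

```text
time_s: 7.5
eef_pos: [569.7, 60.7, 167.2]
ee_rot: [-0.001, 0.709, 0.706, -0.001]
wrist_force: [-0.6, 0.9, 0.0]
opening: 0.0
grip_force: 0.3
```

Call:
{"api": "jog_arm", "payload": {
  "commands": [
    [-1, 0, 5, 0, 0, 0, 255],
    [-1, 0, 9, 0, 0, 0, 255],
    [-1, 0, 12, 0, 0, 0, 255],
    [-1, 0, 14, 0, 0, 0, 255],
    [-1, 0, 16, 0, 0, 0, 255],
    [-1, 0, 16, 0, 0, 0, 255]
  ]
}}

```text
time_s: 8.1
eef_pos: [570.0, 59.8, 151.9]
ee_rot: [-0.001, 0.709, 0.706, -0.001]
wrist_force: [0.7, 0.1, -0.4]
opening: -0.4
grip_force: 0.0
```

Call:
{"api": "jog_arm", "payload": {
  "commands": [
    [0, 0, 1, 0, 0, 0, 255],
    [0, 0, 2, 0, 0, 0, 255],
    [0, 0, 3, 0, 0, 0, 255],
    [0, 0, 3, 0, 0, 0, 255]
  ]
}}

```text
time_s: 8.5
eef_pos: [570.3, 59.7, 150.0]
ee_rot: [-0.0, 0.709, 0.706, -0.0]
wrist_force: [-3.0, -0.7, 7.0]
opening: -0.1
grip_force: 3.1
```

```bash
python3 look.py pics/p4.png
```

```text
lid top z 338.7 y 29.3 theta 1.282
pin (213, 3) [449.8 156.2  93.7]
t 8.55 pos [570.3  59.7 150. ] F [-1.8 -0.4  5.9]
[0 0 0] -> [ -62.1 -569.9  150.6]
```

View pics/p4.png

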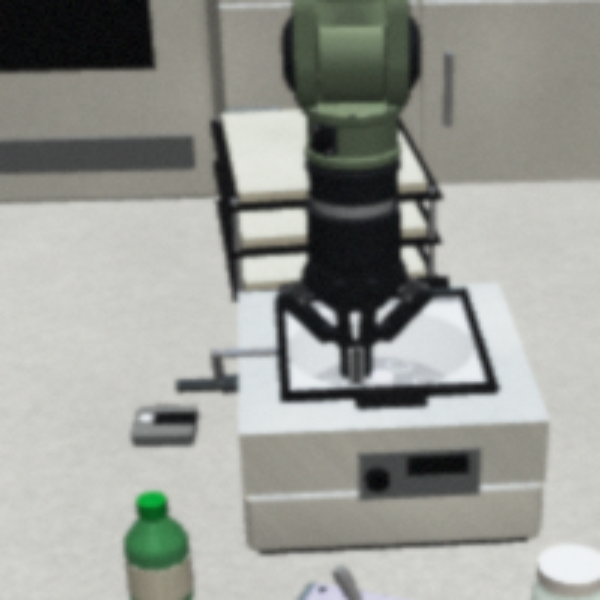

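The lid frame lies on the deck (free edge around (390,398)) with 7 N at the fingers. A slightly firmer press makes sure of it, then up and over to the switch box.

Call:
{"api": "jog_arm", "payload": {
  "commands": [
    [0, 0, 1.5, 0, 0, 0, 255],
    [0, 0, 3, 0, 0, 0, 255],
    [0, 0, 3, 0, 0, 0, 255]
  ]
}}

```text
time_s: 8.85
eef_pos: [570.4, 59.7, 149.8]
ee_rot: [0.0, 0.709, 0.706, 0.0]
wrist_force: [-9.0, -0.0, 24.7]
opening: 0.2
grip_force: 12.3
```

Call:
{"api": "jog_arm", "payload": {
  "commands": [
    [0, 0, -10, 0, 0, 0, 255],
    [0, 0, -40, 0, 0, 0, 255],
    [-30, -10, -70, 0, 0, -0.1, 255],
    [-75, -20, -70, 0, 0, -0.1, 255],
    [-120, -30, -70, 0, 0, -0.1, 255],
    [-165, -45, -70, 0, 0, -0.1, 255],
    [-210, -70, -70, 0, 0, -0.1, 255],
    [-210, -70, -70, 0, 0, -0.1, 255]
  ]
}}

```text
time_s: 9.65
eef_pos: [497.1, -154.5, 216.2]
ee_rot: [-0.001, 0.675, 0.738, -0.002]
wrist_force: [0.1, 1.4, 0.1]
opening: 0.0
grip_force: 0.0
```

```bash
python3 - <<'E'
from h import *
from station import cams
a=cams.grab_frame('side');b=cams.grab_frame('top');A=cloud(a);B=cloud(b)
for W in(A,B):
    m=(W[...,0]>500)&(W[...,0]<690)&(W[...,1]>5)&(W[...,1]<240)&(W[...,2]>100)&(W[...,2]<200);g=a['image'] if W is A else b['image']
    p=W[m&(g.max(-1)<45)]
    for y0 in(10,25,40,60,120,180,210): q=p[(p[:,1]>y0)&(p[:,1]<y0+15)];print(y0,len(q),np.median(q[:,2]).round(1) if len(q) else '',end=' | ')
    print()
p=rect(A,(275,360,300,390),105,130);print('tip',np.median(p,0).round(1))
e=np.array([np.cos(-.367),np.sin(-.367)]);c=np.array([553.5,-217.6])+35*np.array([-e[1],e[0]]);print('pivot',c)
shift([[*(c-52*e),130],[*(c-52*e),98],[*(c-10*e),98],[*(c+8*e),98]],np.pi/2-.367)
cv2.imwrite('pics/p5.png',np.hstack([cv2.resize(a['image'][180:400,200:400],(400,440)),cv2.resize(b['image'][180:345,180:400],(400,440))]))
E
```

```text
10 61 149.0 | 25 150 149.0 | 40 15 148.1 | 60 4 150.3 | 120 2 151.2 | 180 1 150.1 | 210 3 152.3 | 
10 20 151.9 | 25 118 151.8 | 40 13 153.0 | 60 0  | 120 0  | 180 0  | 210 64 152.0 | 
tip [ 550.9 -180.6  110.7]
pivot [ 566.05858894 -184.93072018]
t 9.75 pos [ 499.  -151.   216.3] F [0.6 0.2 0.2]
[ 517.52137321 -166.27224519  130.        ] -> [-17.   17.2  86.2]
[ 517.52137321 -166.27224519   98.        ] -> [-17.   17.3 118.2]
[ 556.72450899 -181.34255191   98.        ] -> [-35.7  54.9 118.2]
[ 573.5258529 -187.8012548   98.       ] -> [-43.7  71.  118.1]
turn [-0.002 -0.     0.46 ]
```

View pics/p5.png

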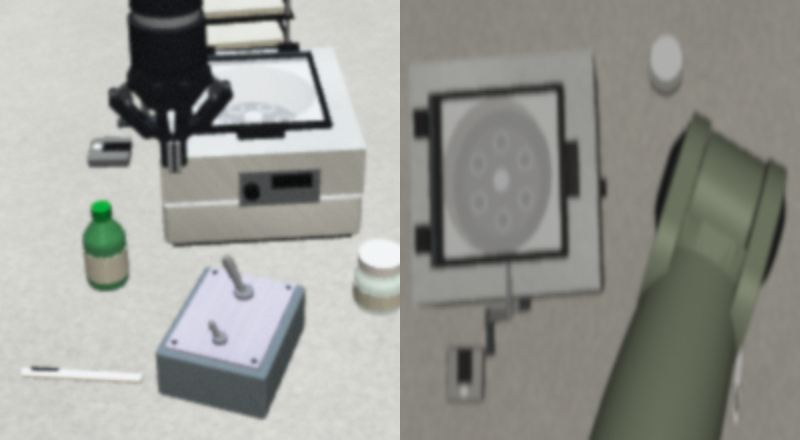

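Lid shut: frame and tab are at 149–152 mm by both cameras; timer, bottle, jar and pen are undisturbed. Next the tall toggle (crop (232,272)), pushing from its -x side.

Call:
{"api": "jog_arm", "payload": {
  "commands": [
    [-17, 17, 30, 0, 0, 0.15, 255],
    [-17, 17, 60, 0, 0, 0.3, 255],
    [-17, 17, 80, 0, 0, 0.46, 255],
    [-17, 17, 80, 0, 0, 0.46, 255],
    [-17, 17, 105, 0, 0, 0.46, 255],
    [-17, 17, 118, 0, 0, 0.46, 255],
    [-17, 17, 118, 0, 0, 0.46, 255]
  ]
}}

```text
time_s: 10.45
eef_pos: [516.9, -164.0, 97.2]
ee_rot: [-0.002, 0.823, 0.569, -0.001]
wrist_force: [0.5, 0.2, 0.4]
opening: 0.0
grip_force: 0.0
```

```bash
python3 - <<'E'
from h import *
e=np.array([np.cos(-.367),np.sin(-.367)]);c=np.array([566,-185])
shift([[*(c-42*e),98],[*(c-12*e),98],[*(c-8*e),98]],np.pi/2-.367)
E
```

```text
t 10.45 pos [ 516.9 -164.    97.2] F [0.5 0.2 0.4]
[ 526.79686422 -169.92969327   98.        ] -> [-2.1 11.3 -0.8]
[ 554.79910406 -180.69419808   98.        ] -> [-2.3 41.3 -1. ]
[ 558.53273604 -182.12946539   98.        ] -> [-2.3 45.3 -1. ]
turn [-0.005  0.     0.006]
```

Call:
{"api": "jog_arm", "payload": {
  "commands": [
    [-2, 8, 0, 0, 0, 0, 255],
    [-2, 14, 0, 0, 0, 0, 255],
    [-2, 20, 0, 0, 0, 0, 255],
    [-2, 26, 0, 0, 0, 0, 255],
    [-2, 32, 0, 0, 0, 0, 255],
    [-2, 38, 0, 0, 0, 0, 255],
    [-2, 42, 0, 0, 0, 0, 255],
    [-2, 42, 0, 0, 0, 0, 255]
  ]
}}

```text
time_s: 11.25
eef_pos: [557.0, -182.5, 98.0]
ee_rot: [-0.0, 0.823, 0.567, -0.001]
wrist_force: [-0.5, 0.6, -0.3]
opening: -0.3
grip_force: 0.0
```

Call:
{"api": "jog_arm", "payload": {
  "commands": [
    [-2, -10, 0, 0, 0, 0, 255],
    [-2, -40, 0, 0, 0, 0, 255],
    [-2, -40, -50, 0, 0, 0, 255],
    [-2, -40, -100, 0, 0, 0, 255],
    [-2, -80, -150, 0, 0, 0, 255],
    [-2, -120, -150, 0, 0, 0, 255],
    [-2, -150, -150, 0, 0, 0, 255],
    [-2, -150, -150, 0, 0, 0, 255]
  ]
}}

```text
time_s: 12.05
eef_pos: [411.3, -128.5, 248.6]
ee_rot: [-0.001, 0.823, 0.567, -0.001]
wrist_force: [0.5, -0.8, -0.6]
opening: 0.0
grip_force: 0.0
```

```bash
python3 - <<'E'
from h import *
from station import cams
a=cams.grab_frame('side');A=cloud(a)
p=rect(A,(275,370,290,390),105,130);print('tip',len(p),np.median(p,0).round(1))
p=rect(A,(275,360,300,390),86,95);p=p[p[:,1]<-230];print('small',np.median(p,0).round(1))
m=(A[...,0]>500)&(A[...,0]<690)&(A[...,1]>10)&(A[...,1]<50)&(A[...,2]>100)&(a['image'].max(-1)<45);print('lid z',np.median(A[m][:,2]))
shift([[0,0,0]])
cv2.imwrite('pics/p6.png',a['image'])
E
```

```text
tip 34 [ 582.6 -193.7  111. ]
small [ 531.9 -254.    88.2]
lid z 149.02252126742394
t 12.1 pos [ 413.5 -129.6  248.7] F [ 0.7  0.2 -0.3]
[0 0 0] -> [ -26.  -432.1  249.4]
```

View pics/p6.png

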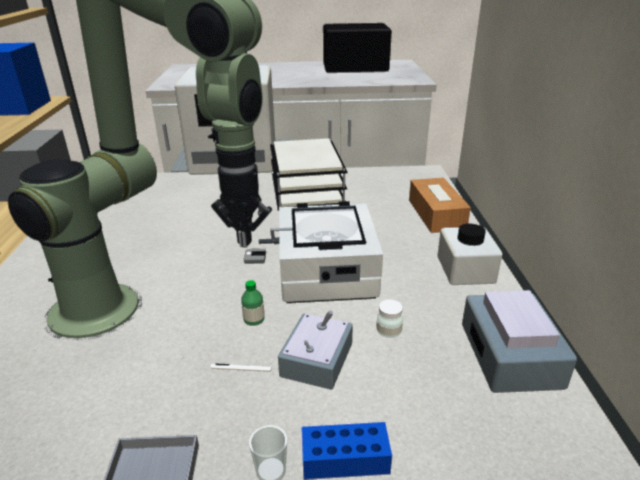

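The lid is shut. The tall toggle leans to the other side, its tip near (327,316). The short toggle (309,347) and the bystanders are unmoved, and the arm is clear.

```bash
python3 -c "
from station import sign_off
print(sign_off())"
```

```text
the job is handed in; nothing more can be done
None
```

The job is handed in at about 12 s on the robot's clock: stay broken, lid fully shut, tall toggle over on its other side, and the short toggle and everything else where they stood; the hand-in call returned no verdict.

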